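Put the ring spanner back in its case, lid on, clamp down

ROBOT

A 6-joint arm with a two-finger parallel gripper is mounted at the origin on the work surface. World frame = base frame: x ahead of the robot, y to its left, z up, the work surface at z = 0. Lengths are in m, angles in rad, forces in N, time in s.
With the tool pointing down it reaches from about 0.375 to 0.9 m from the base axis. Payload 3.1 kg.
Tool frame: the origin (TCP) lies between the finger pads; the fingertips stand 19 mm ahead of it and the grasp point (between the pads) is the TCP; z points along the fingers, y is the line along which they close (so a half turn about z gives the same grasp; the last joint's range is limited). The gripper opens to 87 mm and grips with 3 to 60 N. Pads are 19 mm wide; open, the fingers measure 117 mm over their backs; the gripper's body (75 mm by 190 mm) begins 51 mm behind the grasp point.
Start: joints at [-1.329, 0.527, 1.433, -0, 1.181, -0.178], TCP at [0.255, -0.571, 0.242] pointing down, gripper open.
Joint ranges: [-3.08, 3.08], [-0.75, 2.2], [0.22, 2.44], [-1.43, 4.57], [0, 2.65], [-2.85, 2.85]. Speed limits (rad/s): [2.79, 2.79, 3.14, 3.14, 3.14, 3.14].

INTERFACE

Orientations are given as a unit quaternion [x, y, z, w].
In Python, from rig import telemetry, viewer, hand_in gives the robot as it stands. The module is installed in compiled form; this text tells all that it offers.
- The arm moves only by the shell command python3 -m creep 'ROWS' [FORCE]. ROWS is JSON, a list of rows, each an object with "translation": the shift along the tool's x, y, z in mm, a list of three; "roll": the turn about the tool's z in degrees; "gripper": the finger opening in mm, from 0 to 87. In form: [{"translation": [tx, ty, tz], "roll": roll, "gripper": gripper}, ...]. A call has 1 to 5 rows; each row is the pose to reach, as a shift and turn from the pose commanded when the call began, along the tool's axes at that moment; what a row does not reach only later rows make up. A row lasts 1/12 s, in which the tool goes at most 41.7 mm and 7.16 degrees, less where a joint would pass 70% of its speed; a pose out of reach is approached as far as the arm can. A call with a gripper value outside its range is refused whole. The fingers move at their own pace and stop on an object; FORCE is the grip in N (left out, the last holds). Time passes only in rows, so rows that repeat a pose let the fingers close. It gives the time, the measured TCP pose, the force, the opening and the grip force at its end, in the units of the state.
- telemetry.get_obs(): the state, without advancing time (a new reading comes with each control period).
- viewer.camera(name): name is "scene" or "top" or "wrist"; returns the picture (400x640x3 uint8, blue, green, red); there is no depth.
- viewer.camera_info(name): a dict with "intrinsics" (3x3 intrinsics, pixels), "rvec" (rotation vector, rad) and "tvec" (3), from world to camera coordinates, as OpenCV has them; the wrist camera has in their place "hand_eye" (4x4, takes a point from camera to tool coordinates, whose origin is the TCP and whose axes are the flange's). Camera axes: x right, y down, z forward; pixel columns grow to the right and rows downward; lengths in m; the calibration is good to about 2 mm. A picture is of the moment at which its call begins: read the wrist's pose just before it. camera_info takes no time and is no camera call.
- hand_in(): hands the job in; it is judged then, once.
Trained networks look in the newest picture that a camera, given by its name, has taken for a name from the list of things; names that differ only in an ending like _2 or _b are one class to them, and where a whole thing is asked for, a point or a joint stands for the part that bears it (a point fixed in the world has none). Each returns a list of dicts, best first, with "p" (0 to 1); they miss things now and then, are a little off and sometimes report something else, mostly with a low value. They report only what shows in the picture. A call takes as long as a camera call.
- viewer.recognise(camera, thing): "bbox" ([left, top, width, height] in pixels, round what is visible of it).
The state is a dict: "time": time; "q": joint angles; "joint_velocities": joint speeds; "joint_torque": joint torques, N m; "position": TCP position; "tool_rot": TCP orientation; "ft_force": force on the tool from outside, world axes, zero at the start; "moment": the same for the moment, N m; "grip_width": finger opening in m; "grip_force": force on a finger pad.
Only numpy, scipy, OpenCV 4.12 (cv2) and the standard library are available. Lean on these libraries where they do the work, as an engineer would, in place of code of your own. Each camera call takes 0.05 s, during which the arm holds its last target. There are 200 camera calls.

TASK

Put the spanner that has a ring end away in its open wooden case: hang its ring over the steel post inside so that it lies flat on the case floor, then set the loose lid on the case (pushing the case's clamp arm back first if it hangs in the way), then swing the clamp arm all the way down onto the lid. Leave everything else on the bench where it is.

Things in the scene. Friction and masses are not known exactly. Their poses are not given: they have to be found in the camera images.
- case: Open-topped wooden case fixed to the bench, 230 (x) x 130 (y) x 50 mm high, walls 10 mm, floor 8 mm. Origin: centre of its underside; x along its length, z up. A low bar (12 x 90 mm, top at z = 30 mm) is fixed on its floor across the +x end (x = 92 to 104 mm). A steel clamp bracket, 36 mm wide, 74 mm high, stands outside its -x end (x = -145 to -115 mm, above z = 46 mm only to -129).
- case_post (a point): Top centre of the upright steel post on the case floor, 12 mm diameter, rising 26 mm above the floor; this point is at (-70, 0, 34) mm in the case's frame.
- clamp (a joint): Angle (rad) of the clamp arm on the case's -x end: 0 = down, pointing along the case's +x just on the seated lid; pi/2 = upright; up to 2.1, leaning outwards. 1.0 to 2.0 at the start; below about 1.55 it hangs in the lid's way. Stays where it is left (stiff hinge, 0.12 N m). At 0 its underside is 60 mm above the case's underside: it cannot get down if the lid is not seated.
- clamp_pivot (a point): Centre of the clamp arm's hinge, at (-135, 0, 64.7) mm in the case's frame; the hinge line runs along the case's y.
- clamp_tip (a point): Outer end of the clamp arm, on its centre line, 71 mm from the pivot. The arm is a steel bar 14 mm wide and 10 mm thick with a black rubber grip near its end.
- lid: Loose plywood lid, 0.26 kg, plate 230 (x) x 130 (y) x 9 mm over an 8 mm high batten frame (205 x 105 mm) that drops into the case with about 2.5 mm play each side. Origin: centre of the battens' underside; plate z = 8 to 17 mm; x along its length, z up. Fits either way round. Seated, its origin is 42 mm above the case's origin.
- lid_handle (a point): Top centre of the lid's wooden bar handle: 70 mm long along the lid's x, 20 mm wide along y, 25 mm high, from z = 17 to 42 mm in the lid's frame.
- spanner: Loose steel spanner, 0.13 kg, 165 mm long, 10 mm thick all over, lying flat: ring at its -x end, open jaw (34 mm wide) at its +x end, straight shank 14 mm wide between x = -45 and +48 mm. Origin: on the shank, on its underside (z = 0), close to its centre of mass; x towards the jaw.
- spanner_eye (a point): Centre of the spanner's ring, at its underside, at x = -62 mm in the spanner's frame. Ring 36 mm outside, hole 21 mm.
- open_spanner: Bystander: steel spanner of the same size with an open jaw at both ends and no ring. Origin: centre of its underside.
- block_a: Bystander: notched pine block, about 92 x 45 x 45 mm. Origin: on its underside.
- block_b: Bystander: pine block 70 x 45 x 45 mm. Origin: centre of its underside.
- block_c: Bystander: pine block 55 x 45 x 30 mm. Origin: centre of its underside.
- mallet: Bystander: wooden mallet lying on its side, head 85 x 150 x 70 mm, handle to -x, 280 mm long in all. Origin: on its underside, 100 mm from the head's centre.
- chisel: Bystander: chisel with a wooden handle (to -x), 250 mm long, 26 mm high. Origin: on its underside where blade and handle meet.
- pencil: Bystander: red carpenter's pencil, 165 mm long, 8 mm high. Origin: on its underside.
- glue: Bystander: white glue bottle, 60 mm diameter, 150 mm tall, standing. Origin: centre of its underside.

How it is judged:
On the way, in this order (a step that is already met when the one before it is completed fails the run):
1. the ring spanner lies flat on the case floor, at rest and let go, with the post through its ring (horizontal distance between spanner_eye and case_post below 0.007 m and z of spanner_eye in the frame of case below 0.012 m and angle between spanner's own z axis and vertical below 0.06 rad and contact force between the fingers and spanner below 0.1 N and linear speed of spanner below 0.02 m/s), for 0.2 s.
2. the lid is fully seated on the case and let go, with the spanner still on its post (horizontal distance between spanner_eye and case_post below 0.007 m and z of spanner_eye in the frame of case below 0.012 m and angle between spanner's own z axis and vertical below 0.06 rad and horizontal distance between lid and case below 0.005 m and z of lid in the frame of case between 0.04 and 0.0445 m and angle between lid's own z axis and vertical below 0.03 rad and angle between the x axis of lid and the x axis of case, either way round below 0.06 rad and contact force between the fingers and lid below 0.1 N and linear speed of lid below 0.02 m/s), for 0.2 s.
3. the clamp arm is fully down on the seated lid (within 0.06 rad) (horizontal distance between lid and case below 0.005 m and z of lid in the frame of case between 0.04 and 0.0445 m and angle between lid's own z axis and vertical below 0.03 rad and angle between the x axis of lid and the x axis of case, either way round below 0.06 rad and value of joint clamp below 0.06 rad), for 0.2 s.
At the end, for the whole second after the job is handed in: The ring spanner lies flat on the case floor (within 4 mm) with its ring round the post (ring centre within 7 mm of the post's axis); the lid is level and fully seated (within 2.5 mm in height, 5 mm sideways, 0.06 rad in yaw, either way round), at rest; the clamp arm is down on it within 0.06 rad (all of step 3 and horizontal distance between spanner_eye and case_post below 0.007 m and z of spanner_eye in the frame of case below 0.012 m and angle between spanner's own z axis and vertical below 0.06 rad and contact force between the fingers and lid below 0.1 N and linear speed of lid below 0.02 m/s); the robot touches nothing.
It fails at once if a bystander (the other spanner, a block, the mallet, chisel, pencil or glue bottle) is moved by more than 25 mm (distance of any of open_spanner, block_a, block_b, block_c, mallet, chisel, pencil, glue from where it was at the start of the episode above 0.025 m).
It also fails if it takes over 72 s, if anything falls off the work surface, if the arm or the gripper's body presses on something with over 40 N, if the wrist force passes 120 N, or if a joint passes its speed limit or range.

## Working session

There is one attempt and no reset: what is moved stays moved. The work goes in short steps, Python scripts to look and compute and a shell command to move; the robot and the scene stay as the last step left them, time stands still between calls to the robot, and variables do not carry over. Pictures are saved under pics/ and viewed, at most 10 in all, crops included, and the job is handed in when it is done.

```bash
mkdir -p pics; python3 - <<'E'
from rig import telemetry, viewer
import cv2, numpy as np
o=telemetry.get_obs(); print(o['time'],o['position'],o['tool_rot'])
for c in ["scene","top"]:
    im=viewer.camera(c); cv2.imwrite(f"pics/{c}0.png",im)
    i=viewer.camera_info(c); print(c,np.array(i['intrinsics']).tolist(),np.array(i['rvec']).ravel(),np.array(i['tvec']).ravel())
print(viewer.camera_info("wrist"))
for t in ["case","case_post","lid","lid_handle","spanner","spanner_eye","clamp_tip","open_spanner"]:
    print(t,[(d['bbox'],round(d['p'],2)) for d in viewer.recognise("top",t)][:3])
E
```

```text
0.0 [ 0.25460843 -0.57004012  0.24057008] [ 9.78050626e-01  2.08364578e-01 -2.49517772e-05 -1.08374992e-03]
scene [[495.52137740122083, 0.0, 315.02348020615796], [0.0, 495.52137740122083, 203.6868954099957], [0.0, 0.0, 1.0]] [ 1.00158711  2.62258554 -0.81194569] [ 0.4382241  -0.28681599  1.94815439]
top [[419.17471046798784, 0.0, 325.70989173806856], [0.0, 419.17471046798784, 191.22528516687248], [0.0, 0.0, 1.0]] [ 2.19247699 -2.17975928  0.07402038] [0.00687805 0.59935681 1.10814346]
{'intrinsics': array([[346.87275155,   0.        , 321.0094896 ],
       [  0.        , 346.87275155, 200.17080084],
       [  0.        ,   0.        ,   1.        ]]), 'hand_eye': array([[-4.04161863e-04, -9.70297410e-01, -2.41914805e-01,
         6.64757293e-02],
       [ 9.99999873e-01, -3.19318696e-04, -3.89921188e-04,
         1.50516197e-04],
       [ 3.01091598e-04, -2.41914932e-01,  9.70297416e-01,
        -1.42080628e-01],
       [ 0.00000000e+00,  0.00000000e+00,  0.00000000e+00,
         1.00000000e+00]])}
case [([217.0, 155.5, 60.4, 101.3], 0.95)]
case_post [([217.9, 155.5, 57.4, 101.0], 0.62), ([368.2, 121.3, 18.9, 28.0], 0.28)]
lid [([379.7, 162.7, 64.0, 89.9], 0.84)]
lid_handle [([303.6, 108.2, 33.8, 29.2], 0.66), ([383.6, 162.6, 59.9, 90.4], 0.6)]
spanner [([309.5, 214.8, 36.4, 54.2], 0.84)]
spanner_eye [([311.8, 213.7, 32.4, 60.2], 0.68)]
clamp_tip [([365.4, 123.8, 20.7, 28.3], 0.4)]
open_spanner [([314.5, 141.3, 29.6, 62.8], 0.87)]
```

View pics/top0.png

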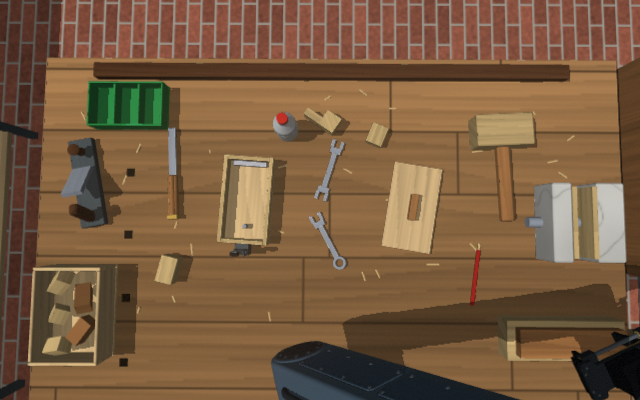

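View pics/scene0.png

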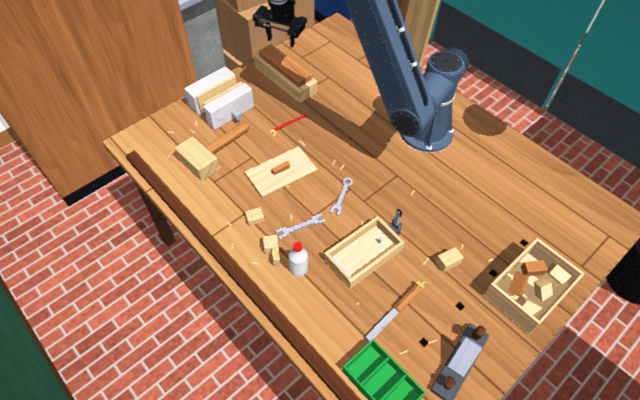

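The top view shows the ring spanner with its ring at about (340,262) and jaw at (317,219). The case is at (247,200), with its bar at the top (250,163), post at (247,226) and clamp at the lower end (240,250). The lid is at (413,208) with its handle at (414,207). The scene view shows the clamp arm standing up at about (397,215).

```bash
cat > h.py <<'E'
import numpy as np, cv2
from scipy.spatial.transform import Rotation as R
from rig import telemetry, viewer
def ray(cam,uv,o=None):
    i=viewer.camera_info(cam); K=np.array(i['intrinsics'])
    d=np.linalg.inv(K)@np.array([uv[0],uv[1],1.])
    if cam=="wrist":
        o=o or telemetry.get_obs(); T=np.array(i['hand_eye']); Rt=R.from_quat(o['tool_rot']).as_matrix()
        return Rt@T[:3,3]+np.array(o['position']), Rt@T[:3,:3]@d
    Rc=cv2.Rodrigues(np.array(i['rvec']))[0]; t=np.array(i['tvec']).ravel()
    return -Rc.T@t, Rc.T@d
def bp(cam,uv,z,o=None):
    c,d=ray(cam,uv,o); return c+d*(z-c[2])/d[2]
def proj(cam,P,o=None):
    i=viewer.camera_info(cam);K=np.array(i['intrinsics']);P=np.atleast_2d(P).astype(float)
    if cam=="wrist":
        o=o or telemetry.get_obs();T=np.array(i['hand_eye']);Rt=R.from_quat(o['tool_rot']).as_matrix()
        c=((P-np.array(o['position']))@Rt-T[:3,3])@T[:3,:3]
    else:
        c=P@cv2.Rodrigues(np.array(i['rvec']))[0].T+np.array(i['tvec']).ravel()
    u=c@K.T; return u[:,:2]/u[:,2:]
def togo(goal,yaw=None):
    """rows shift in tool axes mm; yaw = wanted direction (rad, world) of tool y axis"""
    o=telemetry.get_obs(); Rt=R.from_quat(o['tool_rot']).as_matrix()
    s=1000*Rt.T@(np.array(goal)-np.array(o['position'])); r=None
    if yaw is not None:
        v=Rt.T@[np.cos(yaw),np.sin(yaw),0]; r=np.degrees(np.arctan2(v[1],v[0]))-90
        r=(r+90)%180-90
    print("shift",s.round(1),"roll",r,"pos",np.round(o['position'],4),"t",o['time'],"q6",round(o['q'][5],2))
E
python3 - <<'E'
from h import *
ring=bp("top",(340,262.5),.01); jaw=bp("top",(317,219),.01)
cor=[bp("top",p,.05) for p in [(225,156),(273,159),(269,245),(219,242)]]
print("ring",ring,"jaw",jaw); print("case",np.mean(cor,0),cor)
lid=[bp("top",p,.017) for p in [(396,162),(442,169),(431,253),(383,246)]]
print("lid",np.mean(lid,0),lid)
for t in ["clamp_tip","clamp"]: print(bp("scene",(397,212),.13))
a=np.arctan2(*(jaw-ring)[[1,0]]); print("yaw",a)
o=(ring+jaw)/2; o[2]=.25; togo(o,a+np.pi/2)
E
```

```text
ring [ 0.40832877 -0.02913435  0.01      ] jaw [0.52457103 0.03350104 0.01      ]
case [0.5725331  0.21759243 0.05      ] [array([0.68888206, 0.27653196, 0.05      ]), array([0.6816358 , 0.14979113, 0.05      ]), array([0.45631318, 0.15693438, 0.05      ]), array([0.46330135, 0.28711225, 0.05      ])]
lid [ 0.55775381 -0.22508804  0.017     ] [array([ 0.68015383, -0.17992029,  0.017     ]), array([ 0.66175995, -0.30448095,  0.017     ]), array([ 0.43563115, -0.27210391,  0.017     ]), array([ 0.4534703 , -0.14384699,  0.017     ])]
[0.44762413 0.23065605 0.13      ]
[0.44762413 0.23065605 0.13      ]
yaw 0.49423076257744336
shift [ 426.8 -436.8   -8.5] roll -4.265061195882936 pos [ 0.2547 -0.5707  0.2415] t 0.5 q6 -0.18
```

```bash
python3 -m creep '[{"translation":[28,-29,0],"roll":0,"gripper":87},{"translation":[56,-58,0],"roll":0,"gripper":87},{"translation":[85,-87,0],"roll":0,"gripper":87},{"translation":[113,-116,0],"roll":0,"gripper":87},{"translation":[141,-145,0],"roll":0,"gripper":87}]'
python3 -m creep '[{"translation":[28,-29,0],"roll":0,"gripper":87},{"translation":[56,-58,0],"roll":0,"gripper":87},{"translation":[85,-87,0],"roll":0,"gripper":87},{"translation":[113,-116,0],"roll":0,"gripper":87},{"translation":[141,-145,0],"roll":0,"gripper":87}]'
python3 -m creep '[{"translation":[28,-29,0],"roll":0,"gripper":87},{"translation":[56,-58,0],"roll":0,"gripper":87},{"translation":[85,-87,0],"roll":0,"gripper":87},{"translation":[113,-116,0],"roll":0,"gripper":87},{"translation":[141,-145,0],"roll":-4,"gripper":87}]'
python3 -m creep '[{"translation":[0,0,0],"roll":0,"gripper":87},{"translation":[0,0,0],"roll":0,"gripper":87}]'
python3 - <<'E'
from h import *
togo((.466,.002,.25),.494+np.pi/2)
im=viewer.camera("wrist"); cv2.imwrite("pics/w1.png",im)
o=telemetry.get_obs()
for t in ["spanner","spanner_eye"]: print(t,viewer.recognise("wrist",t)[:2])
g=(im.max(2).astype(int)-im.min(2)<30)&(im.max(2)>70)
E
```

```text
time: 0.92
position: [0.3247, -0.3792, 0.2417]
tool_rot: [0.978, 0.208, 0.0, 0.0]
ft_force: [0.7, -0.0, 0.1]
grip_width: 0.0869
grip_force: 0.0
time: 1.33
position: [0.3945, -0.1892, 0.2419]
tool_rot: [0.978, 0.208, 0.0, 0.0]
ft_force: [0.9, 0.3, 1.0]
grip_width: 0.0869
grip_force: 0.0
time: 1.75
position: [0.4643, 0.0009, 0.2419]
tool_rot: [0.97, 0.243, 0.0, 0.0]
ft_force: [1.3, 0.4, -0.9]
grip_width: 0.0871
grip_force: 0.0
time: 1.92
position: [0.4641, 0.001, 0.2417]
tool_rot: [0.97, 0.245, 0.0, 0.0]
ft_force: [0.1, -0.4, -0.3]
grip_width: 0.0867
grip_force: 0.0
shift [ 2.1  0.1 -8.3] roll 0.04765975369946318 pos [0.4641 0.001  0.2417] t 1.9167 q6 0.84
spanner [{'bbox': [301.6, 92.6, 34.7, 147.2], 'p': 0.59}]
spanner_eye [{'bbox': [301.4, 98.0, 33.7, 146.2], 'p': 0.66}]
```

View pics/w1.png

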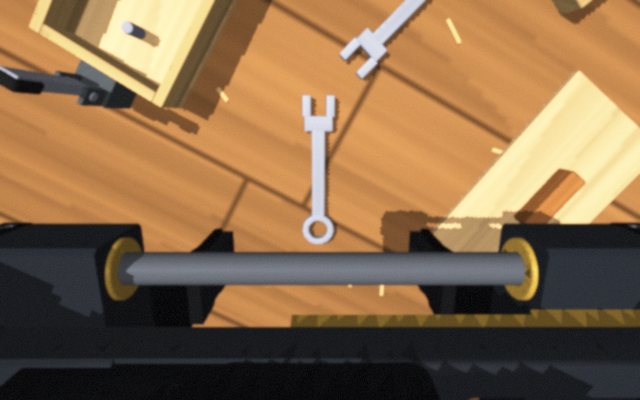

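Wrist view: the ring spanner is upright in the image, with its ring at about (318.5,229.5) and jaw tips at about (319.5,95). The case post is at (130,29) and the clamp arm is at the left edge.

```bash
python3 - <<'E'
from h import *
im=cv2.imread("pics/w1.png")
g=((im.max(2).astype(int)-im.min(2)<45)&(im.min(2)>110)).astype(np.uint8)
m=np.zeros_like(g); m[85:246,290:350]=g[85:246,290:350]
for v in range(100,246,10):
    c=np.where(m[v])[0]; print(v,c.min() if len(c) else None,c.max() if len(c) else None,end='; ')
ring=bp("wrist",(318.5,229.5),.008); sh=bp("wrist",(319.,140),.01); tip=bp("wrist",(319.5,95),.01)
print(ring,sh,tip, np.linalg.norm(tip-ring))
a=np.arctan2(*(tip-ring)[[1,0]]); org=ring+.062*np.array([np.cos(a),np.sin(a),0]); print(a,org)
org[2]=.021; togo(org,a+np.pi/2)
i=cv2.imread("pics/scene0.png")[190:250,360:430]; j=cv2.imread("pics/top0.png")[215:265,205:275]
cv2.imwrite("pics/clamp0.png",np.hstack([cv2.resize(i,(400,343),interpolation=2),cv2.resize(j,(400,343),interpolation=2)]))
post=bp("wrist",(126,27),.034); print("post",post)
E
```

```text
100 302 334; 110 302 334; 120 304 332; 130 304 332; 140 312 324; 150 312 324; 160 312 324; 170 312 324; 180 312 324; 190 311 324; 200 312 324; 210 311 324; 220 305 330; 230 302 333; 240 308 328; [ 0.4076728  -0.02848262  0.008     ] [0.49719342 0.01819833 0.01      ] [0.5379936  0.03918983 0.01      ] 0.1468573202283037
0.4789491732319813 [4.62696540e-01 8.98794776e-05 8.00000000e-03]
shift [  0.3  -2.2 220.6] roll 0.5317652641839459 pos [ 0.4635 -0.002   0.2416] t 2.0667 q6 0.84
post [0.50640472 0.22458646 0.034     ]
```

View pics/clamp0.png

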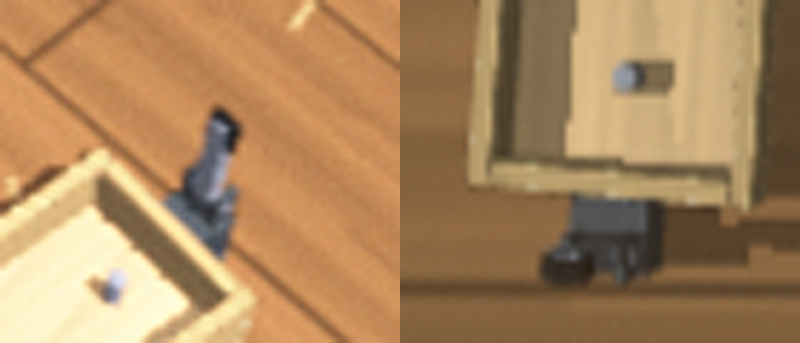

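The arm stands near upright at scene crop (220,150). The spanner's shank is centred under the tool, so I'm descending to grasp it.

```bash
python3 -m creep '[{"translation":[0,-2,40],"roll":0.5,"gripper":60},{"translation":[0,-2,80],"roll":0.5,"gripper":60},{"translation":[0,-2,120],"roll":0.5,"gripper":60},{"translation":[0,-2,155],"roll":0.5,"gripper":60},{"translation":[0,-2,180],"roll":0.5,"gripper":60}]' 40
python3 -m creep '[{"translation":[0,0,15],"roll":0,"gripper":60},{"translation":[0,0,30],"roll":0,"gripper":60},{"translation":[0,0,40],"roll":0,"gripper":60},{"translation":[0,0,40],"roll":0,"gripper":60},{"translation":[0,0,40],"roll":0,"gripper":60}]'
python3 -m creep '[{"translation":[0,0,0],"roll":0,"gripper":5},{"translation":[0,0,0],"roll":0,"gripper":5},{"translation":[0,0,0],"roll":0,"gripper":5},{"translation":[0,0,0],"roll":0,"gripper":5},{"translation":[0,0,0],"roll":0,"gripper":5}]'
python3 -m creep '[{"translation":[0,0,0],"roll":0,"gripper":5},{"translation":[0,0,0],"roll":0,"gripper":5},{"translation":[0,0,0],"roll":0,"gripper":5}]'
```

```text
time: 2.48
position: [0.4615, -0.0011, 0.0592]
tool_rot: [0.972, 0.236, -0.001, -0.001]
ft_force: [-0.3, -0.8, -0.9]
grip_width: 0.0641
grip_force: 0.0
time: 2.9
position: [0.4628, -0.0006, 0.0214]
tool_rot: [0.972, 0.237, -0.0, -0.0]
ft_force: [-0.6, -0.0, 0.9]
grip_width: 0.0602
grip_force: 0.0
time: 3.32
position: [0.463, 0.0007, 0.0219]
tool_rot: [0.971, 0.238, 0.0, 0.0]
ft_force: [-0.4, -0.1, 0.1]
grip_width: 0.0345
grip_force: 0.0
time: 3.57
position: [0.4625, 0.001, 0.0216]
tool_rot: [0.971, 0.238, -0.0, -0.0]
ft_force: [0.0, 2.0, 2.1]
grip_width: 0.0143
grip_force: 0.8
```

```bash
python3 -m creep '[{"translation":[0,0,0],"roll":0,"gripper":5},{"translation":[0,0,0],"roll":0,"gripper":5},{"translation":[0,0,-20],"roll":0,"gripper":5},{"translation":[0,0,-50],"roll":0,"gripper":5},{"translation":[0,0,-90],"roll":0,"gripper":5}]'
python3 -m creep '[{"translation":[0,0,-40],"roll":6,"gripper":5},{"translation":[0,0,-80],"roll":12,"gripper":5},{"translation":[0,0,-115],"roll":18,"gripper":5},{"translation":[0,0,-130],"roll":24,"gripper":5},{"translation":[0,0,-130],"roll":29.7,"gripper":5}]'
python3 -m creep '[{"translation":[0,0,0],"roll":0,"gripper":5},{"translation":[15,-26,0],"roll":0,"gripper":5},{"translation":[40,-56,0],"roll":0,"gripper":5},{"translation":[65,-86,0],"roll":0,"gripper":5},{"translation":[90,-118,0],"roll":0,"gripper":5}]'
python3 -m creep '[{"translation":[20,-30,0],"roll":0,"gripper":5},{"translation":[40,-60,0],"roll":0,"gripper":5},{"translation":[55,-90,0],"roll":0,"gripper":5},{"translation":[65,-102,0],"roll":0,"gripper":5},{"translation":[65,-102,0],"roll":0,"gripper":5}]'
python3 -m creep '[{"translation":[0,0,0],"roll":0,"gripper":5},{"translation":[0,0,0],"roll":0,"gripper":5}]'
python3 - <<'E'
from h import *
import json
o=telemetry.get_obs(); o={k:np.array(v).tolist() for k,v in o.items()}; print(o['position'],o['tool_rot'])
im=viewer.camera("wrist"); cv2.imwrite("pics/w2.png",im); json.dump(o,open("o2.json","w"))
p=[telemetry.get_obs()['position']]
for t in ["case","spanner_eye","case_post","clamp"]:
    print(t,viewer.recognise("wrist",t)[:2]); p.append(telemetry.get_obs()['position'])
print(np.round(p,4).tolist())
E
```

```text
time: 3.98
position: [0.461, 0.0009, 0.1105]
tool_rot: [0.971, 0.238, -0.003, -0.001]
ft_force: [1.2, -0.7, -1.8]
grip_width: 0.0131
grip_force: 40.0
time: 4.4
position: [0.4653, 0.0001, 0.2457]
tool_rot: [1.0, -0.021, 0.005, 0.001]
ft_force: [-0.2, -0.1, -1.6]
grip_width: 0.0134
grip_force: 40.0
time: 4.82
position: [0.5571, 0.116, 0.2402]
tool_rot: [1.0, -0.018, -0.001, 0.0]
ft_force: [0.3, -0.8, -2.3]
grip_width: 0.0136
grip_force: 40.0
time: 5.23
position: [0.6271, 0.2178, 0.2391]
tool_rot: [1.0, -0.016, -0.0, -0.0]
ft_force: [0.2, -0.3, -0.9]
grip_width: 0.0133
grip_force: 40.0
time: 5.4
position: [0.6245, 0.2139, 0.2399]
tool_rot: [1.0, -0.018, -0.002, 0.001]
ft_force: [-0.3, -0.1, -1.6]
grip_width: 0.0135
grip_force: 40.0
[0.6245038518713935, 0.21389681099996177, 0.2398868916995196] [0.9998315774311436, -0.018232389951498878, -0.0019881798361894333, 0.0006662350533438655]
case [{'bbox': [245.8, 111.5, 139.4, 203.4], 'p': 0.7}]
spanner_eye [{'bbox': [278.3, 65.0, 81.5, 251.5], 'p': 0.75}]
case_post [{'bbox': [243.4, 111.3, 141.2, 200.4], 'p': 0.88}]
clamp []
[[0.6246, 0.2136, 0.2404], [0.6249, 0.2135, 0.2408], [0.6252, 0.2135, 0.2412], [0.6254, 0.2136, 0.2415], [0.6256, 0.2138, 0.2417]]
```

View pics/w2.png

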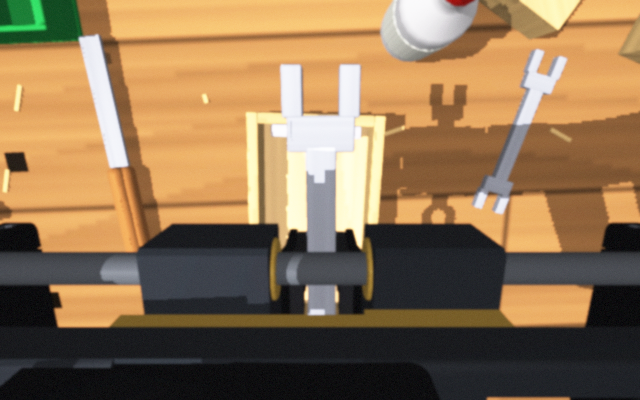

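The view shows the held spanner with its jaw at (320,100). The case walls are at x≈247 and 385 and the far wall is at y≈115. The post is hidden, so I'm shifting sideways to see it.

```bash
python3 -m creep '[{"translation":[-35,13,0],"roll":0,"gripper":5},{"translation":[-70,27,0],"roll":0,"gripper":5},{"translation":[-105,41,0],"roll":0,"gripper":5},{"translation":[-140,54,0],"roll":0,"gripper":5},{"translation":[-168,65,0],"roll":0,"gripper":5}]'
python3 -m creep '[{"translation":[0,0,0],"roll":0,"gripper":5},{"translation":[0,0,0],"roll":0,"gripper":5},{"translation":[0,0,0],"roll":0,"gripper":5},{"translation":[0,0,0],"roll":0,"gripper":5},{"translation":[0,0,0],"roll":0,"gripper":5}]'
python3 -m creep '[{"translation":[0,0,0],"roll":0,"gripper":5},{"translation":[0,0,0],"roll":0,"gripper":5},{"translation":[0,0,0],"roll":0,"gripper":5},{"translation":[0,0,0],"roll":0,"gripper":5},{"translation":[0,0,0],"roll":0,"gripper":5}]' >/dev/null
python3 - <<'E'
from h import *
import json
o=telemetry.get_obs(); o={k:np.array(v).tolist() for k,v in o.items()}; print(o['position'],o['tool_rot'])
im=viewer.camera("wrist"); cv2.imwrite("pics/w3.png",im); json.dump(o,open("o3.json","w"))
print(telemetry.get_obs()['position'])
o2=json.load(open("o2.json"))
a,b=[bp("wrist",p,.05,o2) for p in [(247,150),(384,150)]]; print("case edges",a,b,(a+b)/2, "far", bp("wrist",(316,113),.05,o2))
E
```

```text
time: 6.07
position: [0.4522, 0.155, 0.2417]
tool_rot: [1.0, -0.019, -0.001, 0.0]
ft_force: [-0.1, -0.3, -1.7]
grip_width: 0.0132
grip_force: 40.0
time: 6.48
position: [0.4572, 0.1562, 0.2418]
tool_rot: [1.0, -0.019, 0.001, -0.0]
ft_force: [0.5, 0.1, -2.2]
grip_width: 0.013
grip_force: 40.0
[0.45566015973174157, 0.15612166888424472, 0.24143141309189742] [0.9998254871049196, -0.018681070227151902, -0.00011176645366898191, 2.1420518186243828e-05]
[0.45562504 0.15610454 0.2414538 ]
case edges [0.65922576 0.28314071 0.05      ] [0.65440436 0.15285994 0.05      ] [0.65681506 0.21800033 0.05      ] far [0.69091871 0.21615979 0.05      ]
```

View pics/w3.png

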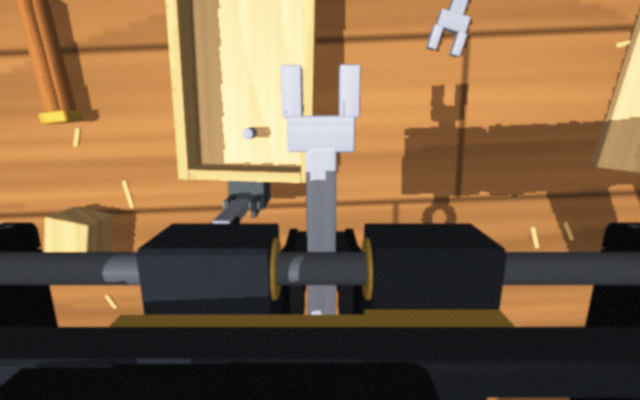

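The post top is at about (247,132), the case's near left corner at (180,182), and the jaw tips at y≈65 around x=320.

```bash
python3 - <<'E'
from h import *
import json
o=json.load(open("o3.json")); im=cv2.imread("pics/w3.png")
print(im[124:142,238:262].mean(2).astype(int)); 
hsv=cv2.cvtColor(im,cv2.COLOR_BGR2HSV)
for reg in [(238,262,122,144)]:
    a=hsv[reg[2]:reg[3],reg[0]:reg[1]]; m=a[:,:,0]>60; ys,xs=np.where(m); print("post px",xs.min()+238,xs.max()+238,ys.min()+122,ys.max()+122,xs.mean()+238,ys.mean()+122)
i=viewer.camera_info("wrist"); T=np.array(i['hand_eye']); K=i['intrinsics']
for uv in [(291,65),(349,65),(320.5,150)]:
    d=T[:3,:3]@np.linalg.inv(K)@[*uv,1]; c=T[:3,3]; print("tool",uv,c+d*(.0115-c[2])/d[2])
for uv in [(247,132),(248,132.5)]: print("post",bp("wrist",uv,.034,o))
print("corner",bp("wrist",(180,182),.05,o))
E
```

```text
[[230 230 229 229 230 231 231 231 231 230 230 227 226 225 223 224 224 223
  223 222 225 225 224 224]
 [230 230 230 230 231 231 231 232 231 230 226 225 223 221 221 219 219 220
  220 219 221 222 220 221]
 [230 230 229 230 230 231 231 230 230 228 222 216 209 205 202 203 203 202
  206 205 204 206 204 203]
 [230 229 230 230 230 232 231 227 224 219 203 188 170 159 153 151 156 164
  170 170 171 172 171 173]
 [231 230 230 231 231 230 229 224 218 208 188 165 138 116 104 105 112 126
  137 145 148 149 149 148]
 [231 230 231 230 232 233 231 225 222 215 200 184 158 126  93  87  88 106
  124 137 142 144 145 142]
 [230 230 230 231 233 232 230 226 224 221 216 206 186 152 112  89  84  93
  109 131 142 146 144 144]
 [231 230 230 232 235 232 229 227 226 223 222 217 204 174 134  96  80  82
  102 126 141 144 147 146]
 [231 230 230 235 234 231 229 227 226 222 221 218 211 188 149 104  78  80
   98 124 138 145 144 144]
 [231 231 232 234 234 231 229 226 224 222 221 220 215 198 162 110  81  78
   98 123 139 146 149 147]
 [231 229 231 234 233 230 230 227 223 221 220 220 215 200 160 111  82  85
  105 122 140 14
[... 360 characters left out ...]
208 198 188 191 200 209 215
  219 219 218 219 219 219]
 [232 231 229 231 232 232 233 230 226 225 223 220 215 215 217 221 222 223
  226 226 227 226 226 225]
 [231 232 230 230 230 232 232 231 231 229 229 225 224 225 225 225 226 226
  226 227 227 227 226 227]
 [230 232 231 231 230 232 232 232 233 232 230 230 227 226 226 226 226 225
  226 226 227 227 227 226]]
post px 243 255 129 138 248.6122448979592 132.85714285714286
tool (291, 65) [ 0.08609285 -0.01273296  0.0115    ]
tool (349, 65) [0.08608234 0.01138911 0.0115    ]
tool (320.5, 150) [ 0.0509217  -0.00049045  0.0115    ]
post [0.50718279 0.22781936 0.034     ]
post [0.50666022 0.22687322 0.034     ]
corner [0.46241287 0.29422901 0.05      ]
```

```bash
python3 -m creep '[{"translation":[30,-20,0],"roll":0,"gripper":5},{"translation":[60,-40,0],"roll":0,"gripper":5},{"translation":[90,-60,0],"roll":0,"gripper":5},{"translation":[110,-73,0],"roll":0,"gripper":5},{"translation":[110,-73,0],"roll":0,"gripper":5}]' >/dev/null
python3 -m creep '[{"translation":[0,0,35],"roll":0,"gripper":5},{"translation":[0,0,70],"roll":0,"gripper":5},{"translation":[0,0,105],"roll":0,"gripper":5},{"translation":[0,0,135],"roll":0,"gripper":5},{"translation":[0,0,155],"roll":0,"gripper":5}]' >/dev/null
python3 -m creep '[{"translation":[0,0,0],"roll":0,"gripper":5},{"translation":[0,0,0],"roll":0,"gripper":5},{"translation":[0,0,0],"roll":0,"gripper":5},{"translation":[0,0,0],"roll":0,"gripper":5},{"translation":[0,0,0],"roll":0,"gripper":5}]' 
python3 - <<'E'
from h import *
a=viewer.camera("scene"); b=viewer.camera("top"); togo((.568,.2245,.07),-.0375+np.pi/2)
P=proj("scene",[(.51,.227,.04)])[0].astype(int); Q=proj("top",[(.51,.227,.04)])[0].astype(int); print(P,Q)
c=lambda im,p:cv2.resize(im[p[1]-40:p[1]+40,p[0]-40:p[0]+40],(400,400),interpolation=2)
cv2.imwrite("pics/ins.png",np.hstack([c(a,P),c(b,Q)]))
E
```

```text
time: 8.2
position: [0.5695, 0.2252, 0.0886]
tool_rot: [1.0, -0.019, 0.002, -0.0]
ft_force: [-0.6, -0.3, -1.1]
grip_width: 0.0136
grip_force: 40.0
shift [-1.1  0.6 18.1] roll 0.005364647707011727 pos [0.5691 0.2251 0.0881] t 8.3 q6 1.8
[379 237] [243 224]
```

View pics/ins.png

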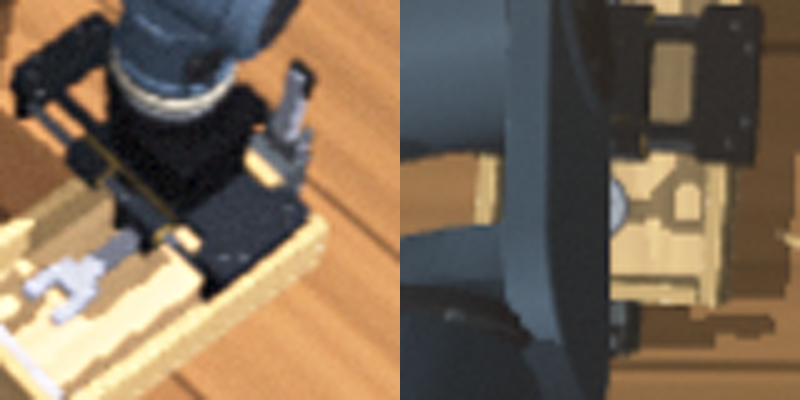

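The gripper is over the case with the jaw end inside the walls, and the clamp arm is clear. I'm lowering onto the post.

```bash
python3 -m creep '[{"translation":[-1,0.5,12],"roll":0,"gripper":5},{"translation":[-1,0.5,24],"roll":0,"gripper":5},{"translation":[-1,0.5,30],"roll":0,"gripper":5},{"translation":[-1,0.5,36],"roll":0,"gripper":5},{"translation":[-1,0.5,40],"roll":0,"gripper":5}]'
python3 -m creep '[{"translation":[0,0,0],"roll":0,"gripper":5},{"translation":[0,0,0],"roll":0,"gripper":5}]'
```

```text
time: 8.72
position: [0.5669, 0.2244, 0.0456]
tool_rot: [1.0, -0.019, -0.001, 0.0]
ft_force: [0.2, -0.9, -1.6]
grip_width: 0.013
grip_force: 40.0
time: 8.88
position: [0.5672, 0.2244, 0.0463]
tool_rot: [1.0, -0.019, -0.0, 0.0]
ft_force: [-1.1, -0.2, -1.3]
grip_width: 0.0135
grip_force: 40.0
```

```bash
python3 -m creep '[{"translation":[0,0,6],"roll":0,"gripper":5},{"translation":[0,0,12],"roll":0,"gripper":5},{"translation":[0,0,15],"roll":0,"gripper":5},{"translation":[0,0,16],"roll":0,"gripper":5},{"translation":[0,0,16],"roll":0,"gripper":5}]'
python3 -m creep '[{"translation":[0,0,0],"roll":0,"gripper":35},{"translation":[0,0,0],"roll":0,"gripper":35},{"translation":[0,0,0],"roll":0,"gripper":35},{"translation":[0,0,0],"roll":0,"gripper":35},{"translation":[0,0,0],"roll":0,"gripper":35}]'
python3 -m creep '[{"translation":[0,0,-20],"roll":0,"gripper":35},{"translation":[0,0,-50],"roll":0,"gripper":35},{"translation":[0,0,-90],"roll":0,"gripper":35},{"translation":[0,0,-130],"roll":0,"gripper":35},{"translation":[0,0,-170],"roll":0,"gripper":35}]'
python3 -m creep '[{"translation":[-25,0,-20],"roll":0,"gripper":87},{"translation":[-65,0,-40],"roll":0,"gripper":87},{"translation":[-105,0,-40],"roll":0,"gripper":87},{"translation":[-145,0,-40],"roll":0,"gripper":87},{"translation":[-150,0,-40],"roll":0,"gripper":87}]'
python3 -m creep '[{"translation":[0,0,0],"roll":0,"gripper":87},{"translation":[0,0,0],"roll":0,"gripper":87},{"translation":[0,0,0],"roll":0,"gripper":87},{"translation":[0,0,0],"roll":0,"gripper":87},{"translation":[0,0,0],"roll":0,"gripper":87}]'
python3 - <<'E'
from h import *
import json
o=telemetry.get_obs(); o={k:np.array(v).tolist() for k,v in o.items()}; json.dump(o,open("o4.json","w"));print(o['position'],o['tool_rot'])
im=viewer.camera("wrist"); cv2.imwrite("pics/w4.png",im)
E
```

```text
time: 9.3
position: [0.5669, 0.2244, 0.0301]
tool_rot: [1.0, -0.019, -0.0, 0.0]
ft_force: [-0.5, -0.2, -1.5]
grip_width: 0.0133
grip_force: 40.0
time: 9.72
position: [0.5675, 0.2245, 0.0309]
tool_rot: [1.0, -0.019, 0.0, -0.0]
ft_force: [0.3, -0.2, -0.6]
grip_width: 0.0333
grip_force: 0.0
time: 10.13
position: [0.5667, 0.2243, 0.2022]
tool_rot: [1.0, -0.019, -0.0, 0.0]
ft_force: [0.3, 0.5, 0.1]
grip_width: 0.0351
grip_force: 0.0
time: 10.55
position: [0.4076, 0.2292, 0.2401]
tool_rot: [1.0, -0.018, -0.005, 0.001]
ft_force: [0.0, -0.3, -0.8]
grip_width: 0.0604
grip_force: 0.0
time: 10.97
position: [0.4189, 0.23, 0.2404]
tool_rot: [1.0, -0.019, 0.0, -0.0]
ft_force: [0.7, 1.0, 0.7]
grip_width: 0.0856
grip_force: 0.0
[0.4189324601609525, 0.23004673971647377, 0.24037939283395526] [0.9998165200732683, -0.01915189168646575, 0.0003489894411475405, -9.715852976446727e-05]
```

View pics/w4.png

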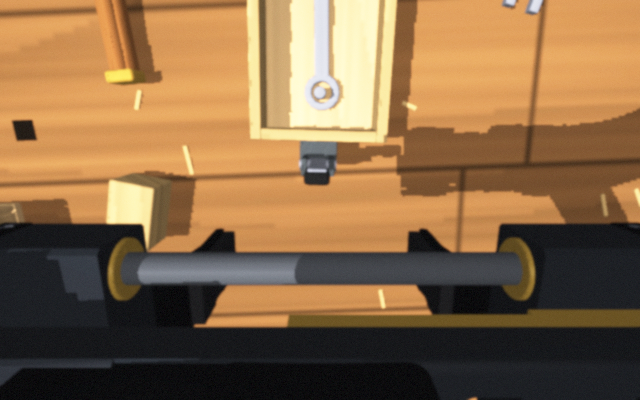

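The ring is round the post at (322,91), and the spanner lies inside the case. The clamp tip is at about (317,176), pointing toward the camera, so near upright. The case's near corners are at (249,138) and (388,142).

```bash
python3 - <<'E'
from h import *
import json
from scipy.optimize import least_squares
o=json.load(open("o4.json")); o3=json.load(open("o3.json"))
cw=lambda p,P:np.array([p[0],p[1],0])+P@np.array([[np.cos(p[2]),np.sin(p[2]),0],[-np.sin(p[2]),np.cos(p[2]),0],[0,0,1]])
ob=[("wrist",o,[(-115,65,50),(-115,-65,50),(-70,0,34)],[(249,138),(388,142),(320,91)]),
    ("wrist",o3,[(-115,65,50),(-70,0,34)],[(180,182),(247.8,132.5)]),
    ("top",None,[(115,65,50),(115,-65,50),(-115,-65,50),(-115,65,50)],[(225,156),(273,159),(269,245),(219,242)])]
def f(p): return np.concatenate([(proj(c,cw(p,np.array(P)/1000.),oo)-uv).ravel() for c,oo,P,uv in ob])
s=least_squares(f,[.573,.22,-.04],x_scale=[.01,.01,.1],loss='soft_l1'); print(s.x,f(s.x).round(1)); p=s.x; json.dump(list(p),open("case.json","w"))
for th in np.arange(1.,2.11,.1):
    P=cw(p,np.array([[-.135+.071*np.cos(th),0,.0647+.071*np.sin(th)]])); print(round(th,2),proj("wrist",P,o)[0].round(1),proj("scene",P)[0].round(1))
l=[bp("top",q,.017) for q in [(396,162),(442,169),(431,253),(383,246)]]
togo((.556,-.225,.25),np.arctan2(l[0][1]-l[3][1],l[0][0]-l[3][0])+np.pi/2)
E
```

```text
[ 0.57577879  0.22255492 -0.06528581] [ 2.   0.5  0.2  0.2  0.9  0.7 -1.1 -2.8  0.   0.8 -1.2 -2.2 -0.1 -1.8
 -3.2 -0.2 -3.  -0.8]
1.0 [319.9 122.3] [389.5 218.2]
1.1 [319.6 131.2] [391.1 216.6]
1.2 [319.4 140.6] [392.7 215. ]
1.3 [319.1 150.4] [394.3 213.5]
1.4 [318.9 160.3] [396.  212.1]
1.5 [318.6 170.2] [397.7 210.8]
1.6 [318.4 180. ] [399.3 209.7]
1.7 [318.2 189.4] [400.9 208.6]
1.8 [317.9 198.3] [402.4 207.7]
1.9 [317.7 206.5] [403.9 207. ]
2.0 [317.6 214. ] [405.2 206.4]
2.1 [317.4 220.7] [406.5 206. ]
shift [154.7 449.4  -9.7] roll 6.848678839645402 pos [0.4186 0.23   0.2403] t 11.0167 q6 1.88
```

```bash
python3 -m creep '[{"translation":[30,0,0],"roll":0,"gripper":0},{"translation":[57,0,0],"roll":0,"gripper":0},{"translation":[57,0,0],"roll":0,"gripper":0},{"translation":[57,0,0],"roll":0,"gripper":0},{"translation":[57,0,0],"roll":0,"gripper":0}]' 20 >/dev/null
python3 -m creep '[{"translation":[0,0,0],"roll":0,"gripper":0},{"translation":[0,0,0],"roll":0,"gripper":0},{"translation":[0,0,0],"roll":0,"gripper":0},{"translation":[0,0,0],"roll":0,"gripper":0},{"translation":[0,0,0],"roll":0,"gripper":0}]' >/dev/null
python3 -m creep '[{"translation":[0,0,35],"roll":0,"gripper":0},{"translation":[0,0,70],"roll":0,"gripper":0},{"translation":[0,0,95],"roll":0,"gripper":0},{"translation":[0,0,109],"roll":0,"gripper":0},{"translation":[0,0,109],"roll":0,"gripper":0}]'
python3 -m creep '[{"translation":[-8,0,0],"roll":0,"gripper":0},{"translation":[-16,0,0],"roll":0,"gripper":0},{"translation":[-24,0,0],"roll":0,"gripper":0},{"translation":[-33,0,0],"roll":0,"gripper":0},{"translation":[-33,0,0],"roll":0,"gripper":0}]'
python3 -m creep '[{"translation":[15,0,0],"roll":0,"gripper":40},{"translation":[30,0,-20],"roll":0,"gripper":87},{"translation":[30,0,-60],"roll":0,"gripper":87},{"translation":[-5,0,-100],"roll":0,"gripper":87},{"translation":[-25,0,-115],"roll":0,"gripper":87}]'
python3 -m creep '[{"translation":[0,0,0],"roll":0,"gripper":87},{"translation":[0,0,0],"roll":0,"gripper":87},{"translation":[0,0,0],"roll":0,"gripper":87},{"translation":[0,0,0],"roll":0,"gripper":87},{"translation":[0,0,0],"roll":0,"gripper":87}]'
python3 - <<'E'
from h import *
import json
p=json.load(open("case.json")); o=telemetry.get_obs(); o={k:np.array(v).tolist() for k,v in o.items()}; json.dump(o,open("o5.json","w"))
im=viewer.camera("wrist"); cv2.imwrite("pics/w5.png",im)
big=im[0:220,210:430]; cv2.imwrite("pics/w5c.png",cv2.resize(big,(600,600),interpolation=2))
r=R.from_euler('z',p[2]).as_matrix()
for th in [1.5,1.6,1.7,1.8,1.9]:
    print(th,proj("wrist",np.array([p[0],p[1],0])+r@[-.135+.071*np.cos(th),0,.0647+.071*np.sin(th)],o)[0].round(1))
E
```

```text
time: 12.27
position: [0.4719, 0.2273, 0.1286]
tool_rot: [1.0, -0.019, -0.003, 0.001]
ft_force: [-0.6, 0.0, 0.2]
grip_width: 0.0016
grip_force: 0.0
time: 12.68
position: [0.4401, 0.2296, 0.1327]
tool_rot: [1.0, -0.019, 0.001, -0.0]
ft_force: [0.7, 1.4, 0.7]
grip_width: 0.0004
grip_force: 0.6
time: 13.1
position: [0.4171, 0.2302, 0.2492]
tool_rot: [1.0, -0.019, 0.001, -0.001]
ft_force: [-0.3, 0.2, 0.5]
grip_width: 0.0259
grip_force: 0.0
time: 13.52
position: [0.4165, 0.2299, 0.2455]
tool_rot: [1.0, -0.019, -0.001, 0.0]
ft_force: [0.1, 0.9, -0.6]
grip_width: 0.0589
grip_force: 0.0
1.5 [318.2 165.5]
1.6 [318.  175.1]
1.7 [317.8 184.4]
1.8 [317.5 193.2]
1.9 [317.3 201.3]
```

View pics/w5c.png

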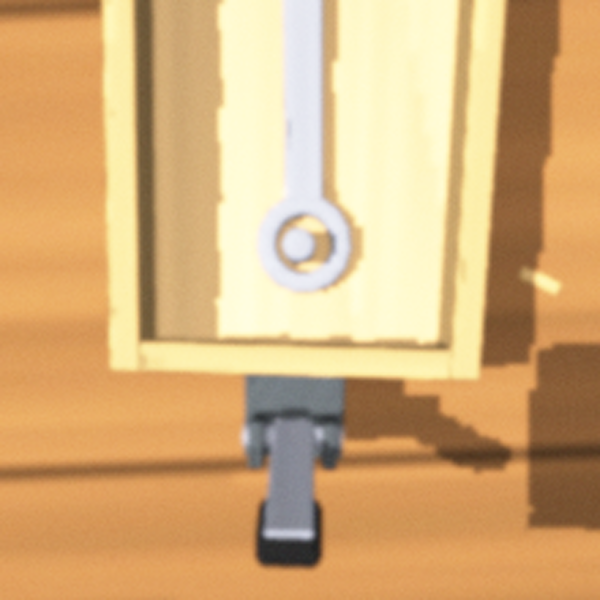

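The arm now leans back (tip at full-image y≈200, so about 1.85 rad), and the ring is round the post. Now the lid.

```bash
python3 -m creep '[{"translation":[13,38,0],"roll":0,"gripper":60},{"translation":[26,76,0],"roll":0,"gripper":60},{"translation":[39,114,0],"roll":0,"gripper":60},{"translation":[52,152,0],"roll":0,"gripper":60},{"translation":[65,190,0],"roll":0,"gripper":60}]' >/dev/null
python3 -m creep '[{"translation":[13,38,0],"roll":0,"gripper":60},{"translation":[26,76,0],"roll":0,"gripper":60},{"translation":[39,114,0],"roll":0,"gripper":60},{"translation":[52,152,0],"roll":0,"gripper":60},{"translation":[65,190,0],"roll":0,"gripper":60}]' >/dev/null
python3 -m creep '[{"translation":[13,35,0],"roll":0,"gripper":60},{"translation":[26,69,0],"roll":6.8,"gripper":60},{"translation":[26,69,0],"roll":6.8,"gripper":60},{"translation":[26,69,0],"roll":6.8,"gripper":60},{"translation":[26,69,0],"roll":6.8,"gripper":60}]'
python3 -m creep '[{"translation":[0,0,0],"roll":0,"gripper":60},{"translation":[0,0,0],"roll":0,"gripper":60},{"translation":[0,0,0],"roll":0,"gripper":60},{"translation":[0,0,0],"roll":0,"gripper":60},{"translation":[0,0,0],"roll":0,"gripper":60}]'
python3 - <<'E'
from h import *
import json
o=telemetry.get_obs(); o={k:np.array(v).tolist() for k,v in o.items()}; json.dump(o,open("o6.json","w"));print(o['position'],o['tool_rot'])
im=viewer.camera("wrist"); cv2.imwrite("pics/w6.png",im)
for t in ["lid","lid_handle"]: print(viewer.recognise("wrist",t)[:2])
hsv=cv2.cvtColor(im,cv2.COLOR_BGR2HSV)
print(hsv[175,180:460:8].tolist())
o5=json.load(open("o5.json"))
g=lambda x,y:bp("wrist",(210+x/600*220,y/600*220),.05,o5)
A,B,C,D=g(102,0),g(110,369),g(507,0),g(480,379)
an=lambda v:np.arctan2(v[1],v[0])
print("case yaw",an(A-B),an(C-D),an(B-D)-np.pi/2,"B,D",B,D,"post",bp("wrist",(210+298/600*220,244/600*220),.034,o5),"eye",bp("wrist",(210+306/600*220,243/600*220),.018,o5))
E
```

```text
time: 14.82
position: [0.5546, -0.224, 0.2451]
tool_rot: [0.997, -0.078, -0.002, -0.001]
ft_force: [0.5, -0.4, -0.2]
grip_width: 0.0601
grip_force: 0.0
time: 15.23
position: [0.5554, -0.2237, 0.2468]
tool_rot: [0.997, -0.077, 0.0, 0.0]
ft_force: [-0.1, -0.4, -0.3]
grip_width: 0.0598
grip_force: 0.0
[0.55544725999071, -0.22373270517707797, 0.24681292774524524] [0.9969945240183543, -0.07747196959039933, 0.00010031710070356474, 5.423724423973401e-05]
[{'bbox': [257.0, 61.6, 129.1, 189.9], 'p': 0.6}]
[{'bbox': [253.3, 65.5, 130.4, 188.7], 'p': 0.82}]
[[15, 154, 218], [15, 150, 217], [15, 151, 216], [15, 151, 213], [15, 153, 216], [15, 156, 211], [15, 157, 213], [15, 156, 211], [15, 148, 213], [15, 154, 210], [25, 61, 254], [26, 60, 254], [25, 67, 253], [23, 83, 250], [23, 81, 251], [24, 76, 252], [19, 116, 244], [14, 165, 229], [14, 170, 218], [17, 113, 192], [24, 72, 253], [22, 85, 249], [25, 65, 254], [25, 62, 254], [24, 69, 253], [14, 153, 120], [15, 155, 202], [15, 155, 201], [13, 156, 126], [14, 155, 174], [15, 152, 200], [13, 151, 155], [13, 153, 138], [14, 156, 132], [14, 152, 164]]
case yaw -0.06599035377145206 -0.06475105454095995 -0.06498185483969054 B,D [0.46497438 0.29608866 0.05      ] [0.45652037 0.16617394 0.05      ] post [0.50533061 0.22847112 0.034     ] eye [0.50657508 0.22550932 0.018     ]
```

```bash
python3 - <<'E'
from h import *
import json
o=json.load(open("o6.json")); im=cv2.imread("pics/w6.png"); hsv=cv2.cvtColor(im,cv2.COLOR_BGR2HSV)
m=((hsv[:,:,1]<115)&(hsv[:,:,2]>225)&(hsv[:,:,0]>17)).astype(np.uint8); m[222:]=0
n,l,s,_=cv2.connectedComponentsWithStats(m); k=1+s[1:,4].argmax(); m=(l==k); print(s[k])
L=[];Rr=[]
for v in range(80,220,2):
    c=np.where(m[v])[0]; L.append(bp("wrist",(c.min(),v),.017,o)); Rr.append(bp("wrist",(c.max()+1,v),.017,o))
def line(P):
    P=np.array(P)[:,:2]; vx,vy,x,y=cv2.fitLine(P.astype(np.float32),cv2.DIST_HUBER,0,.01,.01).ravel(); s=np.sign(vx); return np.arctan2(s*vy,s*vx),x,y
print("L",line(L),"R",line(Rr))
# handle: non-lid hole
hull=cv2.convexHull(np.argwhere(m)[:,::-1].astype(np.int32)); f=np.zeros(m.shape,np.uint8); cv2.fillConvexPoly(f,hull,1)
h=((f==1)&~m&(hsv[:,:,0]<19)&(hsv[:,:,1]>130)&(hsv[:,:,2]>200)).astype(np.uint8); n,l,s,c=cv2.connectedComponentsWithStats(h); k=1+s[1:,4].argmax(); print(s[k],c[k])
r=cv2.minAreaRect(np.argwhere(l==k)[:,::-1].astype(np.float32)); print(r)
for q in cv2.boxPoints(r): print(q,bp("wrist",q,.042,o))
hc=bp("wrist",r[0],.042,o); print("handle",hc)
top=[ (v,np.where(m[v])[0].min(),np.where(m[v])[0].max()) for v in range(55,80,2) if m[v].any()]; print(top)
crop=im[40:240,230:410]; cv2.imwrite("pics/w6c.png",cv2.resize(crop,(540,600),interpolation=2))
E
```

```text
[  254    61   129   161 17526]
L (np.float32(-0.16318509), np.float32(0.5951562), np.float32(-0.16073139)) R (np.float32(-0.16027874), np.float32(0.5743461), np.float32(-0.28848717))
[ 308  145   19   66 1058] [316.64272212 176.93383743]
((316.95806884765625, 177.4840545654297), (65.22427368164062, 17.130952835083008), 89.04515838623047)
[307.8503  145.01918] [ 0.59336811 -0.21606827  0.042     ]
[324.9789  144.73372] [ 0.59101548 -0.23288758  0.042     ]
[326.06583 209.94893] [ 0.52453012 -0.22379468  0.042     ]
[308.93723 210.23439] [ 0.52697962 -0.20617948  0.042     ]
handle [ 0.55973909 -0.21984281  0.042     ]
[(61, np.int64(255), np.int64(308)), (63, np.int64(254), np.int64(381)), (65, np.int64(254), np.int64(382)), (67, np.int64(254), np.int64(382)), (69, np.int64(254), np.int64(381)), (71, np.int64(254), np.int64(381)), (73, np.int64(254), np.int64(381)), (75, np.int64(255), np.int64(381)), (77, np.int64(255), np.int64(381)), (79, np.int64(255), np.int64(381))]
```

```bash
python3 - <<'E'
from h import *
import json
o=json.load(open("o6.json")); im=cv2.imread("pics/w6.png").astype(float)
print([int(x) for x in im[54:70,330].mean(1)],[int(x) for x in im[54:70,290].mean(1)])
u=np.array([np.cos(-.162),np.sin(-.162)])
for c in [(290,61.),(330,62.)]:
    P=bp("wrist",c,.017,o); print(P, "along from handle", u@(P[:2]-[.5597,-.2202]))
togo((.5597,-.2202,.038),-.162+np.pi/2)
E
```

```text
[151, 148, 143, 140, 144, 140, 147, 173, 203, 220, 226, 227, 228, 226, 227, 226] [148, 146, 145, 147, 141, 142, 154, 183, 213, 223, 224, 224, 224, 223, 224, 223]
[ 0.67668454 -0.21080153  0.017     ] along from handle 0.11393692563998045
[ 0.6695294  -0.25035759  0.017     ] along from handle 0.11325555166113666
shift [  3.5  -4.6 208.7] roll 0.35800255207945497 pos [ 0.5555 -0.2242  0.2467] t 15.3833 q6 1.16
```

```bash
python3 -m creep '[{"translation":[2.5,-4.5,40],"roll":0.4,"gripper":60},{"translation":[2.5,-4.5,80],"roll":0.4,"gripper":60},{"translation":[2.5,-4.5,120],"roll":0.4,"gripper":60},{"translation":[2.5,-4.5,150],"roll":0.4,"gripper":60},{"translation":[2.5,-4.5,170],"roll":0.4,"gripper":60}]' 50 >/dev/null
python3 -m creep '[{"translation":[0,0,15],"roll":0,"gripper":60},{"translation":[0,0,30],"roll":0,"gripper":60},{"translation":[0,0,38],"roll":0,"gripper":50},{"translation":[0,0,38],"roll":0,"gripper":40},{"translation":[0,0,38],"roll":0,"gripper":5}]'
python3 -m creep '[{"translation":[0,0,0],"roll":0,"gripper":5},{"translation":[0,0,0],"roll":0,"gripper":5},{"translation":[0,0,0],"roll":0,"gripper":5},{"translation":[0,0,0],"roll":0,"gripper":5},{"translation":[0,0,0],"roll":0,"gripper":5}]'
python3 -m creep '[{"translation":[0,0,0],"roll":0,"gripper":5},{"translation":[0,0,0],"roll":0,"gripper":5},{"translation":[0,0,0],"roll":0,"gripper":5},{"translation":[0,0,0],"roll":0,"gripper":5}]'
```

```text
time: 16.22
position: [0.5589, -0.2206, 0.0386]
tool_rot: [0.997, -0.081, 0.0, 0.0]
ft_force: [0.5, 0.1, -0.0]
grip_width: 0.0472
grip_force: 0.0
time: 16.63
position: [0.5588, -0.2205, 0.039]
tool_rot: [0.997, -0.081, 0.0, 0.0]
ft_force: [-0.1, 0.8, 1.6]
grip_width: 0.0196
grip_force: 50.0
time: 16.97
position: [0.5588, -0.2205, 0.039]
tool_rot: [0.997, -0.081, 0.0, 0.0]
ft_force: [-0.5, 0.5, 4.1]
grip_width: 0.0197
grip_force: 50.0
```

```bash
python3 -m creep '[{"translation":[0,0,-15],"roll":0,"gripper":5},{"translation":[0,0,-45],"roll":0,"gripper":5},{"translation":[0,0,-80],"roll":0,"gripper":5},{"translation":[0,0,-120],"roll":0,"gripper":5},{"translation":[0,0,-160],"roll":0,"gripper":5}]' >/dev/null
python3 -m creep '[{"translation":[0,-10,-30],"roll":0,"gripper":5},{"translation":[-3,-30,-50],"roll":0,"gripper":5},{"translation":[-8,-65,-50],"roll":0,"gripper":5},{"translation":[-13,-100,-50],"roll":0,"gripper":5},{"translation":[-17,-138,-50],"roll":0,"gripper":5}]'
python3 -m creep '[{"translation":[-5,-38,0],"roll":0,"gripper":5},{"translation":[-10,-76,0],"roll":0,"gripper":5},{"translation":[-15,-114,0],"roll":0,"gripper":5},{"translation":[-19,-152,0],"roll":0,"gripper":5},{"translation":[-24,-190,0],"roll":0,"gripper":5}]'
python3 -m creep '[{"translation":[-5,-38,0],"roll":0,"gripper":5},{"translation":[-9,-75,0],"roll":-2,"gripper":5},{"translation":[-12,-100,0],"roll":-4,"gripper":5},{"translation":[-14,-113,0],"roll":-5.5,"gripper":5},{"translation":[-14,-113,0],"roll":-5.5,"gripper":5}]'
python3 -m creep '[{"translation":[0,0,0],"roll":0,"gripper":5},{"translation":[0,0,0],"roll":0,"gripper":5},{"translation":[0,0,0],"roll":0,"gripper":5},{"translation":[0,0,0],"roll":0,"gripper":5},{"translation":[0,0,0],"roll":0,"gripper":5}]'
python3 -c "
from h import *
togo((.5755,.2238,.11),-.065+np.pi/2)
im=viewer.camera('wrist');cv2.imwrite('pics/w7.png',im)
g=im.astype(float).mean(2);print([int(x) for x in g[0:100:2,295]])
print([int(x) for x in g[150,215:425:2]])"
```

```text
time: 17.8
position: [0.5633, -0.0805, 0.2482]
tool_rot: [0.997, -0.082, -0.001, -0.0]
ft_force: [1.6, 1.0, -3.2]
grip_width: 0.0195
grip_force: 50.0
time: 18.22
position: [0.5704, 0.1118, 0.2474]
tool_rot: [0.997, -0.082, -0.001, 0.0]
ft_force: [1.2, 0.5, -2.3]
grip_width: 0.0193
grip_force: 50.0
time: 18.63
position: [0.5749, 0.2265, 0.2473]
tool_rot: [1.0, -0.031, -0.001, -0.0]
ft_force: [-0.3, -0.5, -2.4]
grip_width: 0.02
grip_force: 50.0
time: 19.05
position: [0.5762, 0.2224, 0.2486]
tool_rot: [0.999, -0.035, -0.0, 0.0]
ft_force: [-0.9, 0.4, -2.2]
grip_width: 0.0197
grip_force: 50.0
shift [ -0.7  -1.4 138.6] roll -0.23965314833003504 pos [0.5762 0.2224 0.2486] t 19.05 q6 1.83
[220, 219, 220, 220, 220, 219, 221, 220, 220, 220, 220, 221, 221, 221, 221, 221, 221, 222, 221, 220, 221, 221, 222, 220, 221, 222, 222, 222, 221, 222, 221, 222, 222, 222, 222, 222, 222, 223, 223, 222, 223, 224, 222, 222, 223, 224, 224, 223, 223, 223]
[220, 215, 212, 209, 211, 212, 212, 214, 213, 213, 212, 213, 214, 213, 214, 215, 215, 215, 215, 216, 217, 216, 217, 218, 218, 218, 219, 220, 221, 222, 223, 222, 220, 220, 220, 221, 222, 222, 221, 225, 223, 224, 222, 218, 218, 220, 220, 222, 220, 219, 219, 219, 218, 214, 215, 213, 216, 217, 218, 219, 220, 221, 222, 223, 222, 222, 224, 225, 224, 227, 225, 227, 227, 226, 226, 226, 227, 226, 226, 225, 224, 221, 216, 212, 210, 208, 208, 207, 208, 211, 213, 214, 217, 221, 223, 224, 225, 226, 227, 228, 228, 228, 228, 228, 226]
```

```bash
python3 -m creep '[{"translation":[-0.5,-1.5,35],"roll":-0.2,"gripper":5},{"translation":[-0.5,-1.5,70],"roll":-0.2,"gripper":5},{"translation":[-0.5,-1.5,105],"roll":-0.2,"gripper":5},{"translation":[-0.5,-1.5,135],"roll":-0.2,"gripper":5},{"translation":[-0.5,-1.5,152],"roll":-0.2,"gripper":5}]' >/dev/null
python3 -m creep '[{"translation":[0,0,0],"roll":0,"gripper":5},{"translation":[0,0,0],"roll":0,"gripper":5},{"translation":[0,0,0],"roll":0,"gripper":5},{"translation":[0,0,0],"roll":0,"gripper":5},{"translation":[0,0,0],"roll":0,"gripper":5}]' >/dev/null
python3 -m creep '[{"translation":[0,0,0],"roll":0,"gripper":5},{"translation":[0,0,0],"roll":0,"gripper":5},{"translation":[0,0,0],"roll":0,"gripper":5},{"translation":[0,0,0],"roll":0,"gripper":5},{"translation":[0,0,0],"roll":0,"gripper":5}]'
python3 -c "
from h import *
togo((.5755,.2238,.081),-.065+np.pi/2)"
```

```text
time: 20.35
position: [0.5755, 0.2253, 0.0966]
tool_rot: [0.999, -0.032, 0.0, -0.0]
ft_force: [0.3, 0.4, -2.0]
grip_width: 0.0196
grip_force: 50.0
shift [ 0.1  1.5 15.6] roll 0.08000383274068668 pos [0.5755 0.2253 0.0966] t 20.35 q6 1.83
```

```bash
python3 -m creep '[{"translation":[0,1.5,2],"roll":0,"gripper":5},{"translation":[0,1.5,5],"roll":0,"gripper":5},{"translation":[0,1.5,8],"roll":0,"gripper":5},{"translation":[0,1.5,10],"roll":0,"gripper":5},{"translation":[0,1.5,10],"roll":0,"gripper":5}]'
python3 -m creep '[{"translation":[0,0,2],"roll":0,"gripper":5},{"translation":[0,0,4],"roll":0,"gripper":5},{"translation":[0,0,5],"roll":0,"gripper":5},{"translation":[0,0,5],"roll":0,"gripper":5}]'
```

```text
time: 20.77
position: [0.5749, 0.2236, 0.0857]
tool_rot: [0.999, -0.032, -0.001, 0.0]
ft_force: [-1.0, 0.1, -2.7]
grip_width: 0.0197
grip_force: 50.0
time: 21.1
position: [0.5753, 0.2237, 0.0812]
tool_rot: [0.999, -0.032, -0.0, 0.0]
ft_force: [-0.1, -0.2, -2.6]
grip_width: 0.0197
grip_force: 50.0
```

No contact force on the way down and the height is right, so the battens are in. I'm releasing and checking.

```bash
python3 -m creep '[{"translation":[0,0,0.5],"roll":0,"gripper":5},{"translation":[0,0,0.5],"roll":0,"gripper":5},{"translation":[0,0,0.5],"roll":0,"gripper":50},{"translation":[0,0,0.5],"roll":0,"gripper":50},{"translation":[0,0,0.5],"roll":0,"gripper":50}]'
python3 -m creep '[{"translation":[0,0,0],"roll":0,"gripper":50},{"translation":[0,0,-20],"roll":0,"gripper":50},{"translation":[0,0,-60],"roll":0,"gripper":50},{"translation":[0,0,-100],"roll":0,"gripper":50},{"translation":[0,0,-140],"roll":0,"gripper":50}]'
python3 -m creep '[{"translation":[-30,0,-20],"roll":0,"gripper":20},{"translation":[-70,0,-25],"roll":0,"gripper":0},{"translation":[-110,0,-25],"roll":0,"gripper":0},{"translation":[-150,0,-25],"roll":0,"gripper":0},{"translation":[-190,0,-25],"roll":0,"gripper":0}]' 20
python3 -m creep '[{"translation":[0,0,0],"roll":0,"gripper":0},{"translation":[0,0,0],"roll":0,"gripper":0},{"translation":[0,0,0],"roll":0,"gripper":0},{"translation":[0,0,0],"roll":0,"gripper":0},{"translation":[0,0,0],"roll":0,"gripper":0}]'
python3 - <<'E'
from h import *
o=telemetry.get_obs(); w=viewer.camera("wrist"); s=viewer.camera("scene"); cv2.imwrite("pics/w8.png",w); cv2.imwrite("pics/s8.png",s)
print(o['position'],o['tool_rot'])
c=np.array([.5755,.2238,0]); r=R.from_euler('z',-.065).as_matrix()
for th in [1.6,1.7,1.8,1.9,2.0]: print(th,proj("wrist",c+r@[-.135+.071*np.cos(th),0,.0647+.071*np.sin(th)],o)[0].round(1))
cor=[proj("wrist",c+r@[-.115,y,.059],o)[0].round(1) for y in (.065,-.065)]; print("expected lid near corners",cor)
i=cv2.resize(w[0:240,200:440],(400,400),interpolation=2); j=cv2.resize(s[170:290,310:430],(400,400),interpolation=2)
cv2.imwrite("pics/v8.png",np.hstack([i,j]))
E
```

```text
time: 21.52
position: [0.576, 0.2239, 0.0816]
tool_rot: [0.999, -0.032, 0.001, -0.0]
ft_force: [0.2, 0.7, 0.4]
grip_width: 0.0323
grip_force: 0.0
time: 21.93
position: [0.575, 0.2236, 0.2224]
tool_rot: [0.999, -0.032, -0.001, 0.0]
ft_force: [1.7, 0.0, 0.3]
grip_width: 0.0497
grip_force: 0.0
time: 22.35
position: [0.3841, 0.2357, 0.2466]
tool_rot: [0.999, -0.032, 0.001, -0.0]
ft_force: [0.9, 0.4, 0.6]
grip_width: 0.0247
grip_force: 0.0
time: 22.77
position: [0.3876, 0.2359, 0.2463]
tool_rot: [0.999, -0.032, 0.001, -0.0]
ft_force: [0.3, 0.7, -0.2]
grip_width: 0.0009
grip_force: 0.0
[0.38761531 0.23590959 0.2462725 ] [ 9.99479814e-01 -3.22404591e-02  7.76950224e-04 -2.26933786e-04]
1.6 [321.4 135.8]
1.7 [321.4 145.7]
1.8 [321.4 155.1]
1.9 [321.4 164. ]
2.0 [321.4 172.2]
expected lid near corners [array([250.5, 106.3]), array([392.3, 106.3])]
```

View pics/v8.png

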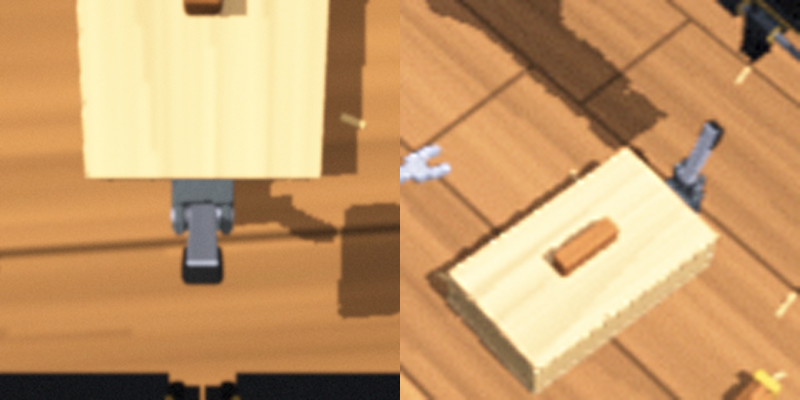

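The lid is seated: its near corners at crop (84,178) and (321,178) match the expected pixels within 1 px. The arm is at about 1.87 rad, so I'm going down behind it and pushing it over.

```bash
python3 -m creep '[{"translation":[0,0,35],"roll":0,"gripper":0},{"translation":[0,0,70],"roll":0,"gripper":0},{"translation":[0,0,100],"roll":0,"gripper":0},{"translation":[0,0,122],"roll":0,"gripper":0},{"translation":[0,0,122],"roll":0,"gripper":0}]'
python3 -m creep '[{"translation":[10,0,0],"roll":0,"gripper":0},{"translation":[20,0,0],"roll":0,"gripper":0},{"translation":[30,0,0],"roll":0,"gripper":0},{"translation":[40,0,0],"roll":0,"gripper":0},{"translation":[50,0,0],"roll":0,"gripper":0}]'
python3 -m creep '[{"translation":[9,0,0],"roll":0,"gripper":0},{"translation":[18,0,0],"roll":0,"gripper":0},{"translation":[27,0,0],"roll":0,"gripper":0},{"translation":[27,0,0],"roll":0,"gripper":0},{"translation":[27,0,0],"roll":0,"gripper":0}]'
python3 -c "
from h import *
togo((.4408+.040,.2326-.0026,.0887))"
```

```text
time: 23.28
position: [0.3839, 0.2348, 0.1203]
tool_rot: [0.999, -0.032, -0.004, 0.001]
ft_force: [-0.3, -0.2, -0.2]
grip_width: 0.0003
grip_force: 0.0
time: 23.7
position: [0.4364, 0.2327, 0.1251]
tool_rot: [0.999, -0.032, -0.0, -0.0]
ft_force: [-5.0, 1.7, -0.4]
grip_width: 0.0006
grip_force: 2.1
time: 24.12
position: [0.4653, 0.2311, 0.1245]
tool_rot: [0.999, -0.032, 0.002, -0.001]
ft_force: [-0.2, -0.7, -2.0]
grip_width: 0.0004
grip_force: 0.0
shift [15.3  0.1 35.8] roll None pos [0.4653 0.2311 0.1245] t 24.1167 q6 1.88
```

```bash
python3 -m creep '[{"translation":[6,0,6],"roll":0,"gripper":0},{"translation":[11,0,12],"roll":0,"gripper":0},{"translation":[15,0,18],"roll":0,"gripper":0},{"translation":[15,0,24],"roll":0,"gripper":0},{"translation":[15,0,30],"roll":0,"gripper":0}]'
python3 -m creep '[{"translation":[0,0,3],"roll":0,"gripper":0},{"translation":[0,0,5],"roll":0,"gripper":0},{"translation":[0,0,6],"roll":0,"gripper":0},{"translation":[0,0,6],"roll":0,"gripper":0},{"translation":[0,0,6],"roll":0,"gripper":0}]'
```

```text
time: 24.53
position: [0.4797, 0.2302, 0.0937]
tool_rot: [0.999, -0.032, 0.002, -0.0]
ft_force: [2.6, -0.1, 3.6]
grip_width: 0.0008
grip_force: 1.5
time: 24.95
position: [0.4784, 0.2301, 0.089]
tool_rot: [0.999, -0.032, 0.001, -0.0]
ft_force: [1.3, -1.2, 8.4]
grip_width: 0.0007
grip_force: 4.2
```

```bash
python3 -m creep '[{"translation":[0,0,1],"roll":0,"gripper":0},{"translation":[0,0,1.5],"roll":0,"gripper":0},{"translation":[0,0,1.5],"roll":0,"gripper":0},{"translation":[0,0,1.5],"roll":0,"gripper":0}]'
```

```text
time: 25.28
position: [0.4784, 0.2301, 0.0888]
tool_rot: [1.0, -0.032, 0.001, -0.0]
ft_force: [-0.9, -1.3, 17.9]
grip_width: 0.0005
grip_force: 9.1
```

The height holds at 0.0888 while the force rises to 18 N, so the arm is on its stop. I'm retreating and checking numerically.

```bash
python3 -m creep '[{"translation":[0,0,-10],"roll":0,"gripper":0},{"translation":[0,0,-40],"roll":0,"gripper":0},{"translation":[0,0,-80],"roll":0,"gripper":0},{"translation":[-20,0,-120],"roll":0,"gripper":0},{"translation":[-50,0,-150],"roll":0,"gripper":0}]' 
python3 -m creep '[{"translation":[-30,0,0],"roll":0,"gripper":0},{"translation":[-30,0,0],"roll":0,"gripper":0},{"translation":[-30,0,0],"roll":0,"gripper":0},{"translation":[-30,0,0],"roll":0,"gripper":0},{"translation":[-30,0,0],"roll":0,"gripper":0}]'
python3 - <<'E'
from h import *
o=telemetry.get_obs(); w=viewer.camera("wrist"); cv2.imwrite("pics/w9.png",w)
c=np.array([.5755,.2238,0]); r=R.from_euler('z',-.065).as_matrix()
for th in [0,.06,.12,.2,.3]:
    e=np.array([np.cos(th),0,np.sin(th)]); n=np.array([-np.sin(th),0,np.cos(th)])
    print(th,proj("wrist",[c+r@(np.array([-.135,0,.0647])+.071*e+k*n) for k in (.005,-.005)],o).round(1).tolist())
print("lid corners exp",[proj("wrist",c+r@[-.115,y,.059],o)[0].round(1).tolist() for y in (.065,-.065)])
g=w.astype(int).mean(2).astype(int); print({v:g[v,312:332:4].tolist() for v in range(30,150,4)})
m=g<90; m[220:]=0; a=np.where(m[20:150,290:350]); print("dark bbox",a[1].min()+290,a[1].max()+290,a[0].min()+20,a[0].max()+20)
lm=cv2.cvtColor(w,cv2.COLOR_BGR2HSV); q=(lm[:,:,1]<115)&(lm[:,:,2]>200); print([np.where(q[:200,x])[0].max() for x in (262,275,370,382)], [ (np.where(q[v,200:440])[0].min()+200,np.where(q[v,200:440])[0].max()+200) for v in (60,80,100)])
E
```

```text
time: 25.7
position: [0.4323, 0.2331, 0.236]
tool_rot: [0.999, -0.033, 0.002, -0.0]
ft_force: [0.6, -0.2, -0.3]
grip_width: 0.0001
grip_force: 0.0
time: 26.12
position: [0.4009, 0.2349, 0.2333]
tool_rot: [0.999, -0.032, -0.0, 0.0]
ft_force: [0.6, -0.6, 0.5]
grip_width: 0.0003
grip_force: 0.0
0 [[321.1, 57.9], [321.1, 59.7]]
0.06 [[321.1, 57.6], [321.1, 58.7]]
0.12 [[321.1, 57.7], [321.1, 58.0]]
0.2 [[321.1, 58.4], [321.1, 57.6]]
0.3 [[321.1, 60.1], [321.1, 57.9]]
lid corners exp [[248.0, 121.0], [394.1, 121.1]]
{30: [224, 224, 224, 224, 219], 34: [223, 224, 225, 224, 219], 38: [225, 225, 225, 224, 219], 42: [225, 224, 225, 227, 226], 46: [224, 225, 225, 229, 226], 50: [225, 226, 224, 229, 227], 54: [223, 219, 221, 223, 221], 58: [61, 39, 42, 39, 37], 62: [41, 42, 38, 37, 37], 66: [43, 37, 39, 35, 37], 70: [44, 40, 42, 41, 35], 74: [47, 40, 41, 44, 36], 78: [45, 40, 40, 38, 38], 82: [44, 40, 41, 41, 38], 86: [67, 47, 48, 46, 40], 90: [222, 223, 224, 219, 198], 94: [225, 227, 229, 223, 198], 98: [225, 228, 228, 220, 196], 102: [224, 227, 228, 222, 193], 106: [220, 228, 229, 221, 193], 110: [221, 226, 228, 221, 192], 114: [220, 227, 228, 221, 192], 118: [218, 223, 227, 220, 192], 122: [148, 225, 229, 221, 180], 126: [140, 224, 226, 220, 180], 130: [141, 226, 227, 220, 183], 134: [136, 225, 228, 218, 179], 138: [113, 226, 226, 218, 179], 142: [165, 226, 228, 220, 197], 146: [162, 225, 226, 220, 201]}
dark bbox 305 349 20 149
[np.int64(120), np.int64(120), np.int64(120), np.int64(120)] [(np.int64(245), np.int64(396)), (np.int64(246), np.int64(395)), (np.int64(247), np.int64(394))]
```

```bash
python3 -c "
from rig import hand_in
print(hand_in())"
```

```text
the job is handed in; nothing more can be done
None
```

I handed the job in at about 26 s. My checks before handing in showed the spanner's ring round the post and the lid seated. I took the clamp arm as fully down because the push met a hard stop at about 18 N, since the pictures could not show its exact angle; `hand_in` returned no verdict.

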